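# Close and lock the filter pot of the bench fume extractor

### The job

Close the filter pot of the fume extractor: swing the hold-down arm well clear of its mouth, set the T-handled cap into the mouth with its two lugs in the two slots, and press the cap down fully home. Then twist the cap clockwise (seen from above) as far as it goes, so that it is locked, and swing the hold-down arm all the way back over the cap. Leave the other loose things on the desk where they are.

Things in the scene. Friction and masses are not known exactly. Their poses are not given: they have to be found in the camera images.
- pot: Upright round metal filter pot fixed to the desk, 116 mm outside diameter (foot 132 mm), rim 60 mm above the desk. Origin: centre of its foot, on the desk. Its x axis (either way) runs along the two slots in the lip. Low down (28 mm up) a hose stub sticks out at -80 degrees from x, to 95 mm from the axis; the hold-down arm's post stands at -30 degrees from x.
- pot_mouth (a point): Centre of the pot's mouth at rim height, 60 mm up; axes as the pot's. Mouth 76 mm wide; two slots 22 mm wide reach out to 48 mm from the axis at +x and -x. The lip is 8 mm thick; in a channel under it (42 to 52 mm up) the cap's lugs turn: only clockwise seen from above, by 60 degrees (1.05 rad) to a solid stop, and only with the cap pressed right down.
- seal (a joint): Round rubber-faced seal plate, 66 mm wide, in the mouth: 0 = up (face 54 mm above the desk), 0.012 = right down. No spring, but stiff: it takes about 9 N to push down, carries the cap and stays where left. A cap set in the slots rests on it, underside 54 mm up, 12 mm short of home and not yet able to turn; fully home its underside is at 42 mm.
- holddown (a joint): Flat steel hold-down arm swinging level, 104 to 115 mm above the desk, 18 mm wide. In rad: 0 = closed at its stop, pointing from the pivot across the pot's axis; grows to 1.9 as it swings open, clockwise seen from above; well clear from 1.5. Light friction (0.06 N m), stays where left. Closed, it passes 6 mm over the handle of a cap that is fully down; a raised cap is in its way.
- knob (a point): Middle of the upright round black knob at the end of the hold-down arm, by which it can be pushed either way: 18 mm thick, from 115 to 151 mm above the desk; this point is at 133 mm, 117 mm from the pivot (with the arm closed, 25 mm past the pot's axis).
- pivot (a point): Point on the hold-down arm's vertical pivot axis, 110 mm up, 92 mm from the pot's axis. The post below is 18 mm thick; its hardware reaches up to 121 mm and is 26 mm wide.
- cap: Loose grey bayonet cap, about 0.25 kg, standing upright. Origin: centre of its underside; x along handle and lugs (it looks the same turned half round). Round plug 69 mm wide, under a flange 104 mm wide, 18 to 26 mm up, that meets the rim when fully home. At the plug's bottom two lugs, 15 mm wide, 8 mm thick, stick out to 43.5 mm from the axis at +x and -x, straight below the handle.
- cap_handle (a point): Middle of the cap's straight handle bar, on its axis, 45 mm above its underside; axes as the cap's. The bar lies along x, 150 mm long, 14 mm wide, from 34 to 56 mm above the underside, on a web 66 mm long. Its ends overhang the flange and can be pushed sideways to turn the pressed-down cap (under 5 N; best by a finger that turns along with the bar).
- solder_spool: Bystander: small spool with black flanges, 52 mm wide, 30 mm tall, standing on its flange; origin at the centre of its underside.
- glue_bottle: Bystander: black bottle with a pointed nozzle, 32 mm wide, 78 mm tall; origin at the centre of its underside.
- ipa_jar: Bystander: white jar with a wide lid, 44 mm wide, 45 mm tall; origin at the centre of its underside.
- tape_roll: Bystander: roll of tape lying flat, 56 mm wide, 19 mm tall; origin at the centre of its underside.
- flux_syringe: Bystander: pale syringe lying flat, 24x120x16 mm; origin at the centre of its underside.

How it is judged:
By the outcome, as a careful person would: the job done as asked, in the order asked, and still so for the second after the job is handed in, with the robot touching nothing.
It also fails if it takes over 72 s, if anything falls off the work surface, if the arm or the gripper's body presses on something with over 40 N, if the wrist force passes 120 N, or if a joint passes its speed limit or range.

### The arm

A 6-joint arm with a two-finger parallel gripper is mounted at the origin on a cart in front of the work surface, level with it; the furniture and walls round the work are solid. World frame = base frame: x ahead of the robot, y to its left, z up, the work surface at z = 0. Lengths are in m, angles in rad, forces in N, time in s.
With the tool pointing down it reaches from about 0.375 to 0.975 m from the base axis. Payload 3.8 kg.
Tool frame: the origin (TCP) lies at the very end of the fingers, on their centre line; the grasp point (between the pads) lies 19 mm behind it (bot.pinch_z is the distance from the TCP to the grasp point, in m); z points along the fingers, y is the line along which they close (so a half turn about z gives the same grasp; the last joint's range is limited). The gripper opens to 85 mm and grips with 20 to 120 N. Pads are 22 mm wide; open, the fingers measure 114 mm over their backs; the gripper's body (76 mm by 85 mm) begins 54 mm behind the grasp point. The pads swing forward as they close: fully open they stand 13 mm farther back than shut.
Start: joints at [-1.264, 0.264, 1.604, -0, 1.274, -0.037], TCP at [0.228, -0.635, 0.231] pointing down, gripper open.
Joint ranges: [-2.63, 2.63], [-0.94, 2.18], [0.31, 2.57], [-1.31, 4.45], [0, 2.66], [-2.55, 2.55]. Speed limits (rad/s): [2.57, 2.57, 3.14, 3.14, 3.14, 3.14].

### API

Orientations are given as a unit quaternion [x, y, z, w].
In Python, from workcell import bot, read_camera, workorder gives the robot as it stands.
- The arm moves only by the tool play_rows, never from a script. Its argument "deltas" is a list that holds one entry, the list of rows, each a list of 7 numbers: the opening, from 0 (shut) to 1 (fully open), then the shift along the world's x, y, z in m, then the turn, a rotation vector about the world's x, y, z in rad. A call has exactly 5 rows; each row shifts and turns the commanded pose from where the row before left it; what a row does not reach is not made up. A row lasts 1/10 s, in which the tool goes at most 50 mm and 8.59 degrees, less where a joint would pass 70% of its speed; a pose out of reach is approached as far as the arm can. A call with a gripper value outside its range is refused whole. The fingers move at their own pace and stop on an object; "squeeze" is the grip in N (left out, the last holds). Time passes only in rows, so rows that do not move let the fingers close, or fill a call up. It gives the time, the measured TCP pose, the force, the opening and the grip force at its end, in the units of the state.
- bot.get_state(): the state, without advancing time (a new reading comes with each control period).
- read_camera(name): name is "side" or "top" or "wrist"; returns a dict with "frame" (400x640x3 uint8, blue, green, red), "range_z" (400x640 float32, m along the optical axis (not along the pixel's ray), 0 where there is no reading), "intrinsics" (3x3 intrinsics, pixels), "R" (3x3) and "t" (3): a world point X has camera coordinates R X + t. Camera axes: x right, y down, z forward; pixel columns grow to the right and rows downward; lengths in m; the calibration is good to about 2 mm. A picture is of the moment at which its call begins.
- workorder.job_done(): hands the job in; it is judged then, once.
The state is a dict: "time": time; "joint_pos": joint angles; "joint_velocities": joint speeds; "joint_torque": joint torques, N m; "ee_pos": TCP position; "tcp_rot": TCP orientation; "ft_force": force on the tool from outside, world axes, zero at the start; "ft_torque": the same for the moment, N m; "opening": finger opening in m; "finger_force": force on a finger pad.
Only numpy, scipy, OpenCV 4.12 (cv2) and the standard library are available. Lean on these libraries where they do the work, as an engineer would, in place of code of your own. Each camera call takes 0.05 s, during which the arm holds its last target. There are 200 camera calls.

## Working session

There is one attempt and no reset: what is moved stays moved. The work goes in short steps, Python scripts to look and compute and a tool call to move; the robot and the scene stay as the last step left them, time stands still between calls to the robot, and variables do not carry over. Pictures are saved under pics/ and viewed, at most 10 in all, crops included, and the job is handed in when it is done.

Besides the shell and the picture viewer there is one more tool, called as name([rows], argument=value, ...), one row to a line, values as JSON. play_rows: Moves the arm, as the interface text tells. Its arguments: {"type":"object","properties":{"deltas":{"type":"array"},"squeeze":{"type":"number"}},"required":["deltas"]}

```bash
mkdir -p pics; cat > h.py <<'E'
import numpy as np, cv2
from workcell import bot, read_camera, workorder
def cam(n,save=None):
    c=read_camera(n)
    if save: cv2.imwrite('pics/'+save+'.png',c['frame'])
    return c
def cloud(c):
    K,R,t=c['intrinsics'],c['R'],c['t']; z=c['range_z']
    v,u=np.mgrid[0:z.shape[0],0:z.shape[1]]
    P=np.stack([(u-K[0,2])/K[0,0]*z,(v-K[1,2])/K[1,1]*z,z],-1)
    W=(P-t)@R; W[z==0]=np.nan
    return W
def ray(c,u,v,h):
    K,R,t=c['intrinsics'],c['R'],c['t']
    d=R.T@np.array([(u-K[0,2])/K[0,0],(v-K[1,2])/K[1,1],1]); o=-R.T@t
    return o+d*(h-o[2])/d[2]
E
python3 - <<'E'
from h import *
a=cam('top','top0'); b=cam('side','side0')
for c in(a,b): print((-c['R'].T@c['t']).round(3))
s=bot.get_state(); print(s['ee_pos'],s['tcp_rot'],s['opening'],bot.pinch_z)
np.savez('t0.npz',**a);np.savez('s0.npz',**b)
E
```

```text
[ 0.462 -0.129  1.485]
[ 0.298 -1.034  0.714]
[ 0.22731728 -0.63487283  0.23007633] [ 9.85265109e-01  1.71031110e-01 -1.25010319e-04 -1.00411285e-03] 0.08519066423222602 0.0187
```

View pics/top0.png

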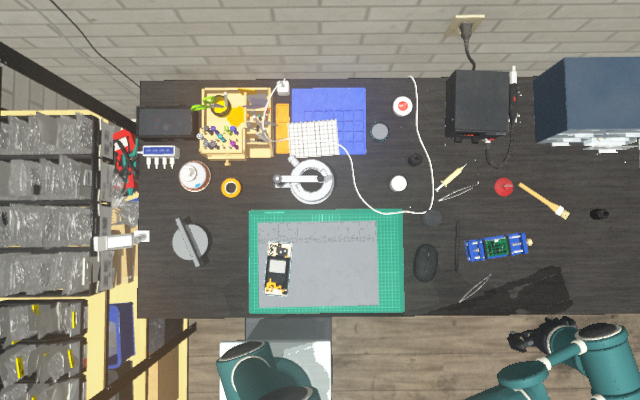

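View pics/side0.png

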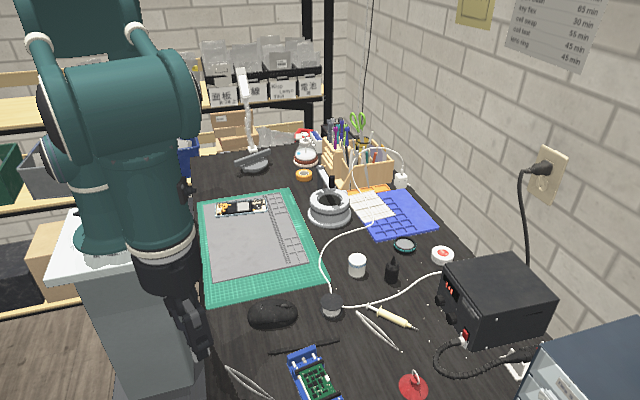

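```bash
python3 - <<'E'
from h import *
c=dict(np.load('t0.npz')); W=cloud(c); f=c['frame']
A=cv2.resize(f[140:225,262:350],None,fx=6,fy=6,interpolation=cv2.INTER_CUBIC)
B=cv2.resize(f[205:280,160:220],None,fx=4,fy=4,interpolation=cv2.INTER_CUBIC)
o=np.zeros((510,800,3),np.uint8);o[:,:528]=A;o[:300,540:780]=B
cv2.imwrite('pics/z0.png',o)
def reg(u0,u1,v0,v1,z0,z1):
    S=W[v0:v1,u0:u1].reshape(-1,3);return S[(S[:,2]>z0)&(S[:,2]<z1)]
# cap
for z0,z1 in((.015,.033),(.045,.065)):
    S=reg(155,225,205,280,z0,z1)[:,:2].astype(np.float32); r=cv2.minAreaRect(S); print('cap',z0,len(S),S.mean(0),r, cv2.minEnclosingCircle(S))
S=reg(260,350,140,225,.053,.066)[:,:2].astype(np.float32); print('rim',len(S),cv2.minEnclosingCircle(S),S.min(0),S.max(0))
S=reg(260,350,140,225,.098,.125); print('arm',len(S),S.mean(0),cv2.minAreaRect(S[:,:2].astype(np.float32)))
S=reg(260,350,140,225,.135,.165); print('knob',len(S),S.mean(0))
M=W[140:225:3,262:350:3,2]*1000
print('\n'.join(' '.join('%3.0f'%x for x in r) for r in M))
E
```

```text
cap 0.015 798 [0.43948743 0.23560683] ((0.4398013651371002, 0.23685741424560547), (0.10005549341440201, 0.10282434523105621), 17.54452133178711) ((0.43924829363822937, 0.23708121478557587), 0.0523407980799675)
cap 0.045 292 [0.4388747  0.23662962] ((0.43846386671066284, 0.23779301345348358), (0.149163618683815, 0.015781469643115997), 24.464365005493164) ((0.43775424361228943, 0.23935262858867645), 0.07475113868713379)
rim 804 ((0.6477165818214417, -0.0671747699379921), 0.1173529326915741) [ 0.55284953 -0.16920155] [0.7230125  0.02347857]
arm 334 [ 0.60796715 -0.06990448  0.11473621] ((0.6289361715316772, -0.04108311980962753), (0.20775723457336426, 0.07931159436702728), 58.18989562988281)
knob 36 [ 0.60637637 -0.13795299  0.15046722]
 75  87  76  75  -4  -1  36  23   4   9   7   8   6  13  14  17  16  16  12   9  10  10  15  12  13  12   2  17   4   6
 81  76  76  67  -5  16   5  10   3  15   9   9  10   9  10  15  15  12  11  10  10  11  14  16  12  13   3   1   7   3
 41  49  50  56  17   5   2   7   3   8  15  11   5   8   7  15  15  13  12   9   6  12  11  13   7  17  16   1  -0 
[... 2423 characters left out ...]
  -5   0  -1  -2  -0  -1   6   2   7   2  -1   0  -1   3  -2  -9  -3  -0  -1  -0   1   1  -2   2   5
  2  11   1   3   4   5   5  -1   3   2   5   5   4   3   3   9   5   2  10  -6   5   3  -2  -5   2   1   2   8  -1   1
  2  -3   1   4   9  -1   4   2   1   3  -3   5  -0   1   9   1   5   2   2   8   4   3  -2  -1   2   2   5   4   1   2
 -2  -1   3  -1   2  -3   6   1   5 nan  -0   2  13   4   6   3   4   8   3  -2   1   0  -1   3  -1   4  -4   4   6  10
  0   6   4   2   0  -0   1   3 nan   6  -1   4   4   2   3   1   4   3   7 nan   2   0  -0   2  -1   6  -1   7   7   8
  5   6   0   6   1 nan   2   1   3   3   7   3   7   9   5  -4   5   5   3   6   3  12   2   5   7   6   6   7  -5   6
```

View pics/z0.png

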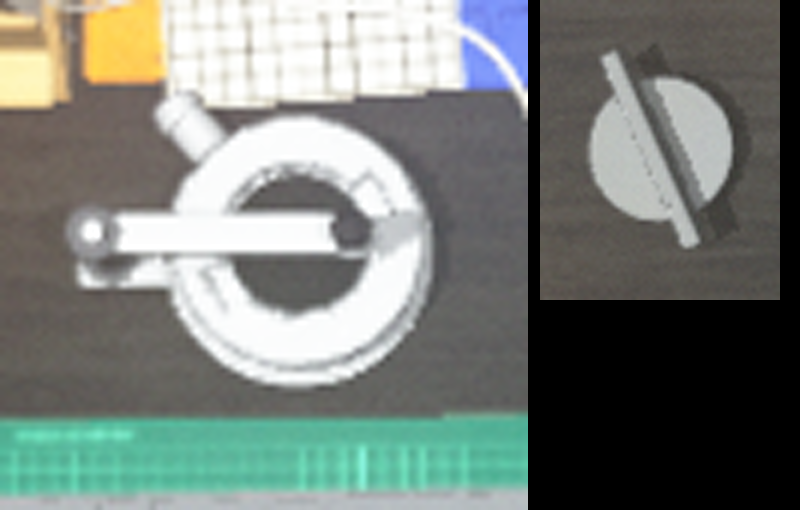

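```bash
python3 - <<'E'
from h import *
c=dict(np.load('t0.npz')); W=cloud(c)
P=lambda x,y,h:ray(c,262+(x-2.5)/6,140+(y-2.5)/6,h).round(4)
pv,kn=P(92,232,.121),P(350,228,.151)
print('pivot',pv,'knob',kn,np.linalg.norm((pv-kn)[:2]))
s1,s2=P(372,193,.06),P(214,283,.06); print('slots',s1,s2,(s1+s2)/2,np.degrees(np.arctan2(*(s2-s1)[[1,0]])))
# rim: outer circle from points of height .06 near, restricted to radius
S=W[140:225,262:350].reshape(-1,3); S=S[(S[:,2]>.052)&(S[:,2]<.068)]
ctr=np.array([.6,-.065])
for i in range(8):
    d=np.linalg.norm(S[:,:2]-ctr,axis=1); Q=S[(d<.064)&(d>.035)]
    bins=np.degrees(np.arctan2(*(Q[:,:2]-ctr).T[::-1])).astype(int)//10
    pts=[]
    for b in set(bins):
        q=Q[bins==b]; pts.append(q[np.argmax(np.linalg.norm(q[:,:2]-ctr,axis=1)),:2])
    pts=np.array(pts); A=np.c_[2*pts,np.ones(len(pts))]; x=np.linalg.lstsq(A,(pts**2).sum(1),rcond=None)[0]; ctr=x[:2]
print('rim ctr',ctr,'r',np.sqrt(x[2]+ctr@ctr))
# cap handle
S=W[205:280,155:225].reshape(-1,3); H=S[(S[:,2]>.045)&(S[:,2]<.066)]
vx,vy,x0,y0=cv2.fitLine(H[:,:2].astype(np.float32),cv2.DIST_HUBER,0,.01,.01).ravel()
t=(H[:,:2]-[x0,y0])@[vx,vy]; print('handle',x0,y0,np.degrees(np.arctan2(vy,vx)),t.min(),t.max(),(t.min()+t.max())/2*np.array([vx,vy])+[x0,y0],H[:,2].mean())
B=lambda x,y,h:ray(c,160+(x-540-1.5)/4,205+(y-1.5)/4,h).round(4)
e1,e2=B(610,55,.056),B(688,243,.056); print(e1,e2,(e1+e2)/2,np.linalg.norm(e1-e2),np.degrees(np.arctan2(*(e1-e2)[[1,0]])))
E
```

```text
pivot [ 0.6093 -0.0209  0.121 ] knob [ 0.6066 -0.1371  0.151 ] 0.11623136409764792
slots [ 0.6329 -0.1483  0.06  ] [ 0.5911 -0.0734  0.06  ] [ 0.612   -0.11085  0.06   ] 119.16490044700508
rim ctr [ 0.60993694 -0.11337428] r 0.05751787081710195
handle 0.4388747 0.2366296 24.115492 -0.07451010244378946 0.07468992481124417 [0.43895676 0.23666634] 0.054242686958472966
[0.5058 0.2662 0.056 ] [0.3736 0.2105 0.056 ] [0.4397  0.23835 0.056  ] 0.1434549755149678 22.847215767459083
```

play_rows([
  [[0.6, 0.025, 0.033, -0.001, 0, 0, 0], [0.6, 0.025, 0.033, -0.001, 0, 0, 0], [0.6, 0.025, 0.033, -0.001, 0, 0, 0], [0.6, 0.025, 0.033, -0.001, 0, 0, 0], [0.6, 0.025, 0.033, -0.001, 0, 0, 0]],
], squeeze=20)

```text
time: 0.6
ee_pos: [0.353, -0.4688, 0.2256]
tcp_rot: [0.985, 0.171, -0.0, -0.0]
ft_force: [0.5, -0.9, 0.9]
opening: 0.0513
finger_force: 0.0
```

play_rows([
  [[0.6, 0.025, 0.033, -0.001, 0, 0, 0], [0.6, 0.025, 0.033, -0.001, 0, 0, 0], [0.6, 0.025, 0.033, -0.001, 0, 0, 0], [0.6, 0.025, 0.033, -0.001, 0, 0, 0], [0.6, 0.025, 0.033, -0.001, 0, 0, 0]],
])

```text
time: 1.1
ee_pos: [0.478, -0.3038, 0.2208]
tcp_rot: [0.985, 0.171, -0.0, -0.0]
ft_force: [0.3, -0.6, 0.3]
opening: 0.0513
finger_force: 0.0
```

play_rows([
  [[0.6, 0.025, 0.033, -0.001, 0, 0, 0], [0.6, 0.025, 0.033, -0.001, 0, 0, 0], [0.6, 0.025, 0.033, -0.001, 0, 0, 0], [0.6, 0.025, 0.033, -0.001, 0, 0, 0], [0.6, 0.02, 0.03, -0.001, 0, 0, 0]],
])

```text
time: 1.6
ee_pos: [0.5983, -0.1416, 0.2157]
tcp_rot: [0.985, 0.171, -0.0, -0.0]
ft_force: [0.4, 0.3, 0.1]
opening: 0.0511
finger_force: 0.0
```

```bash
python3 - <<'E'
from h import *
c=cam('wrist'); W=cloud(c).reshape(-1,3)
for a,b in((.145,.158),(.108,.12)):
    S=W[(W[:,2]>a)&(W[:,2]<b)&(abs(W[:,0]-.607)<.04)&(abs(W[:,1]+.1)<.1)]; print(len(S),S.mean(0) if len(S) else 0, S.min(0) if len(S) else 0,S.max(0) if len(S) else 0)
E
```

```text
521 [ 0.60829956 -0.13636618  0.1511083 ] [ 0.59908257 -0.14534241  0.14505268] [ 0.6162109  -0.12791581  0.15349374]
4085 [ 0.60956733 -0.06897032  0.11572655] [ 0.59628675 -0.14768186  0.10806782] [ 0.62189617 -0.0073029   0.11999188]
```

play_rows([
  [[0.6, 0.005, 0.003, -0.008, 0, 0, 0], [0.6, 0.0045, 0.002, -0.02, 0, 0, 0], [0.6, 0, 0, -0.02, 0, 0, 0], [0.6, 0, 0, -0.02, 0, 0, 0], [0.6, 0, 0, -0.02, 0, 0, 0]],
])

```text
time: 2.15
ee_pos: [0.606, -0.1394, 0.1266]
tcp_rot: [0.985, 0.171, -0.001, -0.0]
ft_force: [-0.5, 0.3, -0.9]
opening: 0.0509
finger_force: 0.0
```

play_rows([
  [[0.0, 0, 0, 0, 0, 0, 0], [0.0, 0, 0, 0, 0, 0, 0], [0.0, 0, 0, 0, 0, 0, 0], [0.0, 0, 0, 0, 0, 0, 0], [0.0, 0, 0, 0, 0, 0, 0]],
])

```text
time: 2.65
ee_pos: [0.6063, -0.1365, 0.1278]
tcp_rot: [0.985, 0.171, -0.0, -0.002]
ft_force: [0.5, 6.3, -6.4]
opening: 0.0166
finger_force: 21.7
```

play_rows([
  [[0, -0.014, 0.001, 0, 0, 0, 0], [0, -0.0138, 0.0027, 0, 0, 0, 0], [0, -0.0133, 0.0043, 0, 0, 0, 0], [0, -0.0127, 0.0059, 0, 0, 0, 0], [0, -0.0119, 0.0074, 0, 0, 0, 0]],
])

```text
time: 3.15
ee_pos: [0.5389, -0.1194, 0.1279]
tcp_rot: [0.985, 0.171, -0.002, 0.002]
ft_force: [-3.1, -9.9, -8.1]
opening: 0.0171
finger_force: 21.5
```

play_rows([
  [[0, -0.0109, 0.0088, 0, 0, 0, 0], [0, -0.0098, 0.01, 0, 0, 0, 0], [0, -0.0086, 0.0111, 0, 0, 0, 0], [0, -0.0072, 0.0121, 0, 0, 0, 0], [0, -0.0057, 0.0128, 0, 0, 0, 0]],
])

```text
time: 3.65
ee_pos: [0.4971, -0.0627, 0.1282]
tcp_rot: [0.985, 0.171, -0.001, 0.0]
ft_force: [0.0, -1.9, -8.0]
opening: 0.0171
finger_force: 21.2
```

play_rows([
  [[0, -0.0041, 0.0134, 0, 0, 0, 0], [0, -0.0025, 0.0138, 0, 0, 0, 0], [0, -0.0008, 0.014, 0, 0, 0, 0], [0, 0.0009, 0.014, 0, 0, 0, 0], [0, 0.0026, 0.0138, 0, 0, 0, 0]],
])

```text
time: 4.15
ee_pos: [0.4958, 0.0081, 0.1285]
tcp_rot: [0.985, 0.171, 0.001, -0.0]
ft_force: [-0.9, -0.8, -5.5]
opening: 0.0171
finger_force: 21.2
```

play_rows([
  [[0.5, 0, 0, 0, 0, 0, 0], [0.5, 0, 0, 0, 0, 0, 0], [0.5, 0, 0, 0, 0, 0, 0], [0.6, 0, 0, 0.02, 0, 0, 0], [0.6, 0, 0, 0.04, 0, 0, 0]],
])

```text
time: 4.65
ee_pos: [0.4928, 0.0063, 0.1859]
tcp_rot: [0.985, 0.171, -0.003, -0.001]
ft_force: [0.4, -0.5, -0.1]
opening: 0.0513
finger_force: 0.0
```

play_rows([
  [[0.6, -0.011, 0.0458, 0, 0, 0, 0.014], [0.6, -0.011, 0.0458, 0, 0, 0, 0.014], [0.6, -0.011, 0.0458, 0, 0, 0, 0.014], [0.6, -0.011, 0.0458, 0, 0, 0, 0.014], [0.6, -0.011, 0.0458, 0, 0, 0, 0.014]],
])

```text
time: 5.15
ee_pos: [0.4405, 0.2372, 0.1893]
tcp_rot: [0.979, 0.205, 0.001, -0.0]
ft_force: [0.4, -0.1, 0.6]
opening: 0.0511
finger_force: 0.0
```

```bash
python3 - <<'E'
from h import *
cam('top');cam('top')
c=cam('wrist'); W=cloud(c).reshape(-1,3); s=bot.get_state(); q=s['tcp_rot']
print(s['ee_pos'],'yaw y',np.degrees(2*np.arctan2(q[1],q[0]))-90,s['joint_pos'][5])
H=W[(W[:,2]>.049)&(W[:,2]<.063)&(np.linalg.norm(W[:,:2]-[.439,.237],axis=1)<.09)]
vx,vy,x0,y0=cv2.fitLine(H[:,:2].astype(np.float32),cv2.DIST_HUBER,0,.01,.01).ravel()
d=np.array([vx,vy]);t=(H[:,:2]-[x0,y0])@d;print(len(H),np.degrees(np.arctan2(vy,vx)),t.min(),t.max(),(t.min()+t.max())/2*d+[x0,y0],H[:,2].mean())
F=W[(W[:,2]>.018)&(W[:,2]<.033)&(np.linalg.norm(W[:,:2]-[.439,.237],axis=1)<.06)];print(cv2.minEnclosingCircle(F[:,:2].astype(np.float32)))
c=cam('top'); W=cloud(c)[140:240,250:350].reshape(-1,3); S=W[(W[:,2]>.1)&(W[:,2]<.17)&(W[:,0]<.62)]; K=S[S[:,2]>.14]; print('knob',K.mean(0))
E
```

```text
[0.44014417 0.23790534 0.18902271] yaw y -66.04341115046734 1.5980638859239487
2484 24.067026 -0.08069106143900129 0.0679227851902229 [0.43815753 0.23925865] 0.056423543296682956
((0.4382207691669464, 0.2392934262752533), 0.05196139216423035)
knob [0.49552606 0.00702275 0.14948239]
```

play_rows([
  [[0.6, -0.002, 0.0012, -0.03, 0, 0, 0], [0.6, 0, 0, -0.035, 0, 0, 0], [0.6, 0, 0, -0.035, 0, 0, 0], [0.6, 0, 0, -0.035, 0, 0, 0], [0.6, 0, 0, -0.021, 0, 0, 0]],
], squeeze=100)

```text
time: 5.85
ee_pos: [0.4375, 0.2341, 0.0298]
tcp_rot: [0.979, 0.204, -0.002, 0.001]
ft_force: [-0.4, -0.0, -0.1]
opening: 0.0511
finger_force: 0.0
```

play_rows([
  [[0, 0, 0, 0, 0, 0, 0], [0, 0, 0, 0, 0, 0, 0], [0, 0, 0, 0, 0, 0, 0], [0, 0, 0, 0, 0, 0, 0], [0, 0, 0, 0, 0, 0, 0]],
])

```text
time: 6.35
ee_pos: [0.4397, 0.237, 0.0338]
tcp_rot: [0.979, 0.206, 0.002, -0.0]
ft_force: [0.4, -2.3, 2.2]
opening: 0.012
finger_force: 98.4
```

play_rows([
  [[0, 0, 0, 0.01, 0, 0, 0], [0, 0, 0, 0.03, 0, 0, 0], [0, 0, 0, 0.045, 0, 0, 0], [0, 0, 0, 0.045, 0, 0, 0], [0, 0, 0, 0.04, 0, 0, 0]],
])

```text
time: 6.85
ee_pos: [0.4379, 0.237, 0.2051]
tcp_rot: [0.979, 0.206, 0.001, -0.0]
ft_force: [0.8, 0.0, -3.4]
opening: 0.012
finger_force: 97.8
```

```bash
python3 - <<'E'
from h import *
c=cam('top'); W=cloud(c); np.savez('t1.npz',**c); f=c['frame']
o=np.zeros((600,800,3),np.uint8); A=cv2.resize(f[145:220,270:345],None,fx=8,fy=8,interpolation=cv2.INTER_CUBIC); o[:,:600]=A
cv2.imwrite('pics/z1.png',o)
S=W[140:225,262:350].reshape(-1,3); S=S[(S[:,2]>.053)&(S[:,2]<.068)]
ctr=np.array([.6095,-.1125])
for i in range(8):
    d=np.linalg.norm(S[:,:2]-ctr,axis=1); Q=S[(d<.064)&(d>.035)]
    bins=np.degrees(np.arctan2(*(Q[:,:2]-ctr).T[::-1])).astype(int)//10
    pts=np.array([q[np.argmax(np.linalg.norm(q[:,:2]-ctr,axis=1)),:2] for b in set(bins) for q in [Q[bins==b]]])
    A=np.c_[2*pts,np.ones(len(pts))]; x=np.linalg.lstsq(A,(pts**2).sum(1),rcond=None)[0]; ctr=x[:2]
print(ctr,np.sqrt(x[2]+ctr@ctr)); s=bot.get_state(); print(s['ee_pos'],s['opening'],s['ft_force'])
E
```

```text
[ 0.60987315 -0.11307428] 0.057387013165404
[0.44182786 0.23889151 0.21286682] 0.011882497199178351 [1.87459988 1.52472098 2.72408732]
```

View pics/z1.png

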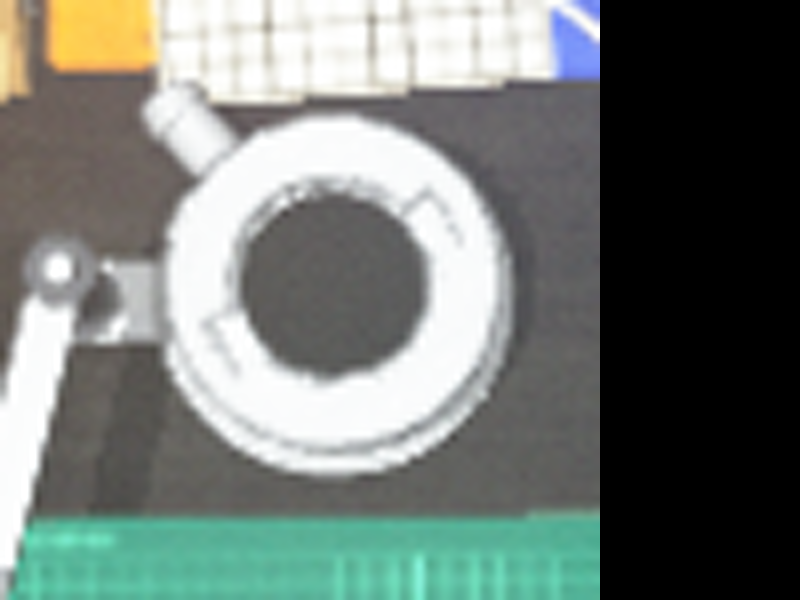

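play_rows([
  [[0, 0.014, -0.029, 0, 0, 0, 0.14], [0, 0.014, -0.029, 0, 0, 0, 0.14], [0, 0.014, -0.029, 0, 0, 0, 0.14], [0, 0.014, -0.029, 0, 0, 0, 0.14], [0, 0.014, -0.029, 0, 0, 0, 0.14]],
])

```text
time: 7.4
ee_pos: [0.5081, 0.0909, 0.2025]
tcp_rot: [0.847, 0.531, 0.0, -0.0]
ft_force: [0.6, 0.1, -2.3]
opening: 0.0122
finger_force: 98.2
```

play_rows([
  [[0, 0.014, -0.029, 0, 0, 0, 0.14], [0, 0.014, -0.029, 0, 0, 0, 0.14], [0, 0.014, -0.029, 0, 0, 0, 0.14], [0, 0.014, -0.029, 0, 0, 0, 0.14], [0, 0.014, -0.029, 0, 0, 0, 0.14]],
])

```text
time: 7.9
ee_pos: [0.5782, -0.0541, 0.2023]
tcp_rot: [0.614, 0.789, 0.0, -0.0]
ft_force: [0.6, 0.7, -2.3]
opening: 0.0121
finger_force: 98.2
```

play_rows([
  [[0, 0.014, -0.029, 0, 0, 0, 0.14], [0, 0.014, -0.029, 0, 0, 0, 0.14], [0, 0.003, -0.003, 0, 0, 0, 0.0], [0, 0, 0, 0, 0, 0, 0], [0, 0, 0, 0, 0, 0, 0]],
])

```text
time: 8.4
ee_pos: [0.6085, -0.1133, 0.202]
tcp_rot: [0.501, 0.866, 0.0, -0.001]
ft_force: [-0.5, 0.8, -3.2]
opening: 0.0122
finger_force: 98.2
```

```bash
python3 - <<'E'
from h import *
X=[]
for i in range(4):
    c=cam('top') if i==3 else cam('wrist'); s=bot.get_state(); q=s['tcp_rot']; X.append([*s['ee_pos'],np.degrees(2*np.arctan2(q[1],q[0]))])
print(np.array(X).round(4),s['joint_pos'].round(2) if hasattr(s['joint_pos'],'round') else s['joint_pos'],s['ft_force'])
np.savez('t2.npz',**c)
d=cam('side','side2'); np.savez('s2.npz',**d)
o=np.zeros((600,800,3),np.uint8)
o[:400,:400]=cv2.resize(c['frame'][140:220,270:350],(400,400),interpolation=cv2.INTER_CUBIC)
o[:400,400:]=cv2.resize(d['frame'][120:250,270:400],(400,400),interpolation=cv2.INTER_CUBIC); cv2.imwrite('pics/z2.png',o)
for n,e in(('top',c),('side',d)):
    W=cloud(e).reshape(-1,3); r=np.linalg.norm(W[:,:2]-[.61,-.1127],axis=1)
    S=W[(r<.085)&(W[:,2]>.15)&(W[:,2]<.25)]; print(n,len(S),np.histogram(S[:,2],np.arange(.15,.26,.01)))
    F=S[(S[:,2]>.185)&(S[:,2]<.21)]
    if len(F)>20: print('flange',cv2.minEnclosingCircle(F[:,:2].astype(np.float32)),F[:,:2].min(0),F[:,:2].max(0))
E
```

```text
[[ 6.085000e-01 -1.130000e-01  2.021000e-01  1.199660e+02]
 [ 6.086000e-01 -1.129000e-01  2.021000e-01  1.199929e+02]
 [ 6.087000e-01 -1.130000e-01  2.023000e-01  1.200090e+02]
 [ 6.088000e-01 -1.131000e-01  2.023000e-01  1.200176e+02]] [-0.22  0.18  1.76  0.    1.2  -0.75] [-0.05309963  0.78325057 -2.4617339 ]
top 358 (array([  0,   0,   0,  19, 221,   7,  13,  98,   0,   0,   0]), array([0.15, 0.16, 0.17, 0.18, 0.19, 0.2 , 0.21, 0.22, 0.23, 0.24, 0.25,
       0.26]))
flange ((0.5951393842697144, -0.1079409196972847), 0.05719554051756859) [ 0.55703782 -0.15774155] [ 0.62306429 -0.0581403 ]
side 908 (array([  0,   1,  45,  19, 345,  83, 147, 182,  45,  41,   0]), array([0.15, 0.16, 0.17, 0.18, 0.19, 0.2 , 0.21, 0.22, 0.23, 0.24, 0.25,
       0.26]))
flange ((0.6058094501495361, -0.1166098564863205), 0.0721566304564476) [ 0.55684542 -0.17809544] [ 0.64853915 -0.05573536]
```

View pics/z2.png

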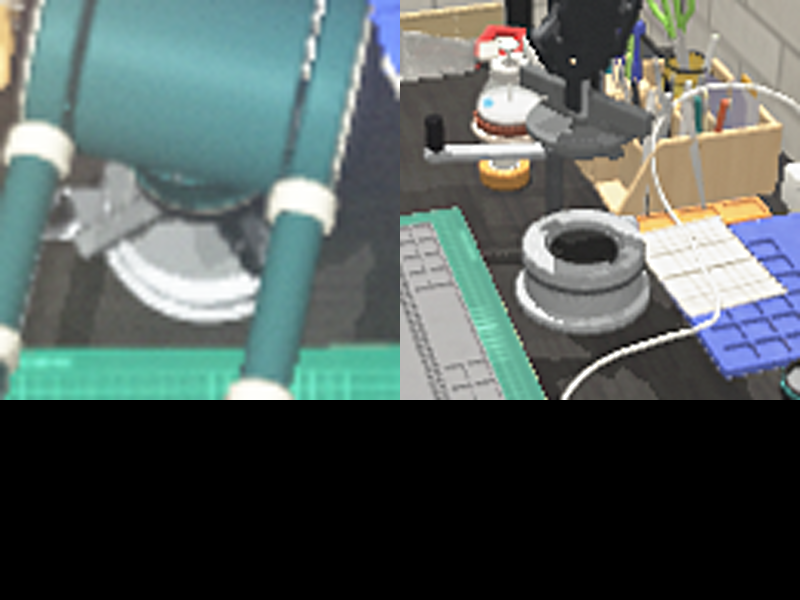

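```bash
python3 - <<'E'
from h import *
from scipy.optimize import least_squares as L
for n in('t2','s2'):
    W=cloud(dict(np.load(n+'.npz'))).reshape(-1,3); r=np.linalg.norm(W[:,:2]-[.609,-.113],axis=1)
    F=W[(r<.06)&(r>.03)&(W[:,2]>.189)&(W[:,2]<.2)][:,:2]; b=(np.degrees(np.arctan2(F[:,1]+.113,F[:,0]-.609))//6)
    E=np.array([f[np.argmax(np.linalg.norm(f-[.609,-.113],axis=1))] for k in set(b) for f in[F[b==k]] if len(f)>4])
    E=E[np.linalg.norm(E-[.609,-.113],axis=1)>.046]
    print(n,len(E),sorted(set(b)),L(lambda p:np.linalg.norm(E-p,axis=1)-.052,[.609,-.113],loss='soft_l1',f_scale=.001).x)
E
```

```text
t2 16 [np.float64(-30.0), np.float64(-29.0), np.float64(-28.0), np.float64(-27.0), np.float64(-19.0), np.float64(-13.0), np.float64(13.0), np.float64(14.0), np.float64(15.0), np.float64(16.0), np.float64(17.0), np.float64(18.0), np.float64(21.0), np.float64(22.0), np.float64(23.0), np.float64(24.0), np.float64(25.0), np.float64(26.0), np.float64(27.0), np.float64(28.0), np.float64(29.0)] [ 0.60830572 -0.11435475]
s2 28 [np.float64(-30.0), np.float64(-29.0), np.float64(-28.0), np.float64(-27.0), np.float64(-26.0), np.float64(-25.0), np.float64(-24.0), np.float64(-23.0), np.float64(-22.0), np.float64(-21.0), np.float64(-20.0), np.float64(-19.0), np.float64(-18.0), np.float64(-17.0), np.float64(-16.0), np.float64(-15.0), np.float64(-14.0), np.float64(-13.0), np.float64(-12.0), np.float64(-11.0), np.float64(-10.0), np.float64(-9.0), np.float64(-8.0), np.float64(18.0), np.float64(19.0), np.float64(20.0), np.float64(21.0), np.float64(22.0), np.float64(23.0), np.float64(24.0), np.float64(25.0), np.float64(26.0), np.float64(27.0), np.float64(28.0), np.float64(29.0)] [ 0.6092836  -0.11261846]
```

play_rows([
  [[0, 0.001, 0.0005, -0.025, 0, 0, 0.003], [0, 0, 0, -0.03, 0, 0, 0], [0, 0, 0, -0.03, 0, 0, 0], [0, 0, 0, -0.02, 0, 0, 0], [0, 0, 0, 0, 0, 0, 0]],
])

```text
time: 9.15
ee_pos: [0.6079, -0.1123, 0.0937]
tcp_rot: [0.499, 0.867, -0.0, -0.003]
ft_force: [-0.3, -0.1, -2.8]
opening: 0.0117
finger_force: 98.4
```

play_rows([
  [[0, 0, 0, -0.002, 0, 0, 0], [0, 0, 0, -0.002, 0, 0, 0], [0, 0, 0, -0.002, 0, 0, 0], [0, 0, 0, -0.002, 0, 0, 0], [0, 0, 0, 0, 0, 0, 0]],
])

```text
time: 9.65
ee_pos: [0.6103, -0.1137, 0.0896]
tcp_rot: [0.499, 0.867, 0.0, 0.0]
ft_force: [0.8, 0.5, -3.4]
opening: 0.0121
finger_force: 98.4
```

play_rows([
  [[0, 0, 0, -0.002, 0, 0, 0], [0, 0, 0, -0.002, 0, 0, 0], [0, 0, 0, -0.002, 0, 0, 0], [0, 0, 0, -0.001, 0, 0, 0], [0, 0, 0, 0, 0, 0, 0]],
])

```text
time: 10.15
ee_pos: [0.6107, -0.1139, 0.0837]
tcp_rot: [0.499, 0.867, 0.0, 0.0]
ft_force: [-3.1, 0.2, 4.8]
opening: 0.0117
finger_force: 99.5
```

play_rows([
  [[0, 0, 0, -0.001, 0, 0, 0], [0, 0, 0, -0.001, 0, 0, 0], [0, 0, 0, -0.001, 0, 0, 0], [0, 0, 0, 0, 0, 0, 0], [0, 0, 0, 0, 0, 0, 0]],
])

```text
time: 10.65
ee_pos: [0.6107, -0.1139, 0.0806]
tcp_rot: [0.499, 0.867, 0.0, 0.001]
ft_force: [-2.5, 0.6, 4.8]
opening: 0.0118
finger_force: 99.6
```

play_rows([
  [[0, 0, 0, -0.001, 0, 0, 0], [0, 0, 0, -0.001, 0, 0, 0], [0, 0, 0, -0.001, 0, 0, 0], [0, 0, 0, -0.001, 0, 0, 0], [0, 0, 0, 0, 0, 0, 0]],
])

```text
time: 11.15
ee_pos: [0.6107, -0.1139, 0.0764]
tcp_rot: [0.499, 0.867, 0.0, 0.0]
ft_force: [-1.7, 0.0, 4.9]
opening: 0.0119
finger_force: 99.7
```

play_rows([
  [[0, 0, 0, -0.001, 0, 0, 0], [0, 0, 0, -0.001, 0, 0, 0], [0, 0, 0, -0.001, 0, 0, 0], [0, 0, 0, 0, 0, 0, 0], [0, 0, 0, 0, 0, 0, 0]],
])

```text
time: 11.65
ee_pos: [0.6107, -0.1139, 0.0759]
tcp_rot: [0.499, 0.867, 0.0, 0.001]
ft_force: [-8.6, 1.4, 17.6]
opening: 0.0116
finger_force: 101.2
```

play_rows([
  [[0, 0, 0, 0, 0, 0, -0.05], [0, 0, 0, 0, 0, 0, -0.05], [0, 0, 0, 0, 0, 0, -0.05], [0, 0, 0, 0, 0, 0, -0.05], [0, 0, 0, 0, 0, 0, -0.05]],
])

```text
time: 12.15
ee_pos: [0.6128, -0.1147, 0.0759]
tcp_rot: [0.604, 0.797, 0.001, 0.003]
ft_force: [-1.9, -1.4, 11.8]
opening: 0.0121
finger_force: 100.5
```

```bash
python3 -c "
from h import *
s=bot.get_state();q=s['tcp_rot'];print(s['ee_pos'],np.degrees(2*np.arctan2(q[1],q[0])),s['ft_force'],s['ft_torque'],s['opening'])"
```

```text
[ 0.61277569 -0.11467255  0.07585532] 105.74409681373095 [-1.94401217 -1.42640657 11.82541949] [0.01274203 0.55384861 0.32055022] 0.012143244517349659
```

play_rows([
  [[0, 0, 0, 0, 0, 0, -0.06], [0, 0, 0, 0, 0, 0, -0.06], [0, 0, 0, 0, 0, 0, -0.06], [0, 0, 0, 0, 0, 0, -0.06], [0, 0, 0, 0, 0, 0, -0.06]],
])

```text
time: 12.65
ee_pos: [0.6128, -0.1148, 0.0759]
tcp_rot: [0.716, 0.698, 0.001, 0.003]
ft_force: [-2.1, -0.9, 12.9]
opening: 0.0122
finger_force: 100.5
```

play_rows([
  [[0, 0, 0, 0, 0, 0, -0.06], [0, 0, 0, 0, 0, 0, -0.06], [0, 0, 0, 0, 0, 0, -0.06], [0, 0, 0, 0, 0, 0, -0.06], [0, 0, 0, 0, 0, 0, -0.06]],
])

```text
time: 13.15
ee_pos: [0.6128, -0.1144, 0.0759]
tcp_rot: [0.812, 0.583, 0.002, 0.002]
ft_force: [-2.7, 1.6, 12.0]
opening: 0.0121
finger_force: 100.6
```

```bash
python3 -c "
from h import *
s=bot.get_state();q=s['tcp_rot'];print(s['ee_pos'],np.degrees(2*np.arctan2(q[1],q[0])),s['ft_force'],s['ft_torque'],s['opening'])"
```

```text
[ 0.61282448 -0.11442144  0.07587232] 71.33281633597954 [-2.7184226   1.56697202 12.04016075] [0.41594713 0.49125327 0.36412942] 0.012088582772273026
```

play_rows([
  [[0, 0, 0, 0, 0, 0, -0.05], [0, 0, 0, 0, 0, 0, -0.05], [0, 0, 0, 0, 0, 0, -0.05], [0, 0, 0, 0, 0, 0, -0.05], [0, 0, 0, 0, 0, 0, -0.03]],
])

```text
time: 13.65
ee_pos: [0.6101, -0.1117, 0.0758]
tcp_rot: [0.873, 0.487, 0.0, -0.001]
ft_force: [-12.3, 11.0, 21.5]
opening: 0.0119
finger_force: 103.4
```

```bash
python3 -c "
from h import *
s=bot.get_state();q=s['tcp_rot'];print(s['ee_pos'],np.degrees(2*np.arctan2(q[1],q[0])),s['ft_force'],s['ft_torque'],s['opening'])"
```

```text
[ 0.61009564 -0.11168559  0.07584703] 58.33806277009948 [-12.25657778  10.97644844  21.53429573] [1.59715725 1.73794382 1.31472704] 0.011853273910786473
```

play_rows([
  [[0.4, 0, 0, 0.001, 0, 0, 0], [0.4, 0, 0, 0, 0, 0, 0], [0.4, 0, 0, 0, 0, 0, 0], [0.4, 0, 0, 0.02, 0, 0, 0], [0.5, 0, 0, 0.03, 0, 0, 0]],
], squeeze=20)

```text
time: 14.15
ee_pos: [0.608, -0.1135, 0.1205]
tcp_rot: [0.874, 0.487, -0.002, -0.002]
ft_force: [0.4, -0.4, -0.7]
opening: 0.0433
finger_force: 0.0
```

play_rows([
  [[0.5, 0, 0, 0.04, 0, 0, 0], [0.5, 0, 0, 0.04, 0, 0, 0], [0.5, -0.04, 0.03, 0, 0, 0, 0], [0.5, -0.04, 0.045, 0, 0, 0, 0], [0.5, -0.035, 0.045, 0, 0, 0, 0]],
])

```text
time: 14.65
ee_pos: [0.5053, -0.0066, 0.2033]
tcp_rot: [0.874, 0.486, 0.0, 0.0]
ft_force: [0.7, 0.7, 0.2]
opening: 0.043
finger_force: 0.0
```

```bash
python3 - <<'E'
from h import *
cam('wrist')
c=cam('wrist'); d=cam('top'); e=cam('side'); s=bot.get_state(); print(s['ee_pos'],s['tcp_rot'])
o=np.zeros((600,800,3),np.uint8)
o[:400,:400]=cv2.resize(d['frame'][140:220,270:350],(400,400),interpolation=cv2.INTER_CUBIC)
o[:400,400:]=cv2.resize(e['frame'][150:250,280:380],(400,400),interpolation=cv2.INTER_CUBIC); o[400:,:320]=cv2.resize(c['frame'],(320,200)); cv2.imwrite('pics/z3.png',o)
for n,k in(('w',c),('top',d),('side',e)):
    W=cloud(k).reshape(-1,3); r=np.linalg.norm(W[:,:2]-[.61,-.113],axis=1)
    H=W[(r<.08)&(W[:,2]>.09)&(W[:,2]<.112)]; F=W[(r>.02)&(r<.045)&(W[:,2]>.055)&(W[:,2]<.085)]
    if len(H)>20:
        vx,vy,x0,y0=cv2.fitLine(H[:,:2].astype(np.float32),cv2.DIST_HUBER,0,.01,.01).ravel(); print(n,len(H),'handle',np.degrees(np.arctan2(vy,vx)),x0,y0,np.median(H[:,2]),'flange',len(F),np.median(F[:,2]) if len(F) else 0)
    K=W[(np.linalg.norm(W[:,:2]-[.4955,.007],axis=1)<.03)&(W[:,2]>.144)&(W[:,2]<.158)]; print(n,'knob',len(K),K.mean(0) if len(K) else 0)
E
```

```text
[ 0.5060726  -0.00646265  0.20321584] [8.73085277e-01 4.87567313e-01 2.14172060e-04 4.10235263e-04]
w 3400 handle 59.955376 0.6122148 -0.10325464 0.09817939536036702 flange 4124 0.06883635564862318
w knob 594 [0.49649671 0.01014692 0.15089745]
top 280 handle 60.282585 0.6103034 -0.11192216 0.09746006985276254 flange 549 0.06762549082062443
top knob 0 0
side 162 handle 59.197586 0.6107961 -0.11524647 0.09867814286667831 flange 280 0.06922789450669666
side knob 27 [0.4962266  0.00609306 0.14967017]
```

View pics/z3.png

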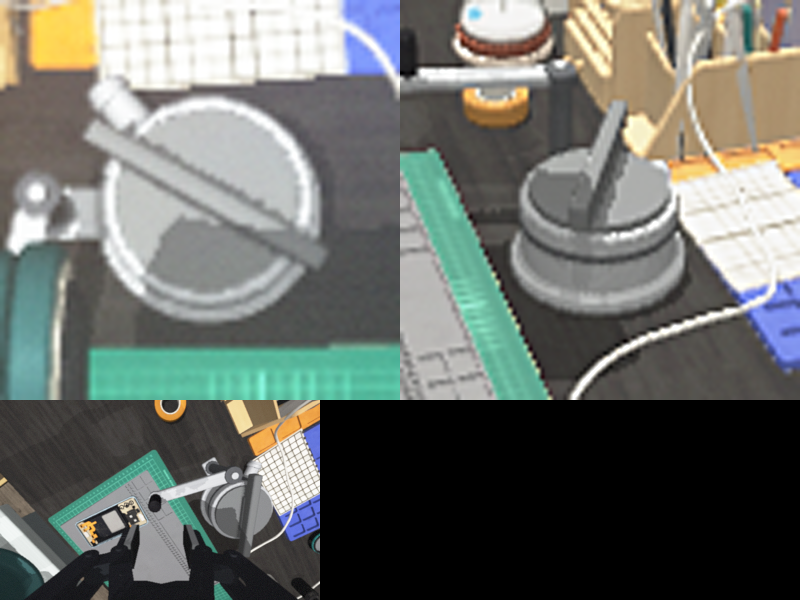

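play_rows([
  [[0.5, -0.005, 0.0075, 0, 0, 0, 0], [0.5, -0.0047, 0.007, -0.01, 0, 0, 0], [0.5, 0, 0, -0.02, 0, 0, 0], [0.5, 0, 0, -0.02, 0, 0, 0], [0.5, 0, 0, -0.024, 0, 0, 0]],
])

```text
time: 15.35
ee_pos: [0.4972, 0.0074, 0.1283]
tcp_rot: [0.874, 0.486, 0.0, 0.0]
ft_force: [0.1, -0.3, 0.1]
opening: 0.0426
finger_force: 0.0
```

play_rows([
  [[0, 0, 0, 0, 0, 0, 0], [0, 0, 0, 0, 0, 0, 0], [0, 0, 0, 0, 0, 0, 0], [0, 0, 0, 0, 0, 0, 0], [0, 0, 0, 0, 0, 0, 0]],
])

```text
time: 15.85
ee_pos: [0.4946, 0.0077, 0.1279]
tcp_rot: [0.874, 0.487, -0.002, -0.001]
ft_force: [-4.2, 0.6, -12.4]
opening: 0.0168
finger_force: 21.4
```

play_rows([
  [[0, -0.0026, -0.0138, 0, 0, 0, 0], [0, -0.0009, -0.014, 0, 0, 0, 0], [0, 0.0008, -0.014, 0, 0, 0, 0], [0, 0.0025, -0.0138, 0, 0, 0, 0], [0, 0.0041, -0.0134, 0, 0, 0, 0]],
])

```text
time: 16.35
ee_pos: [0.4946, -0.0622, 0.1276]
tcp_rot: [0.873, 0.488, -0.006, -0.003]
ft_force: [-16.7, -1.9, -4.3]
opening: 0.0169
finger_force: 22.6
```

play_rows([
  [[0, 0.0057, -0.0128, 0, 0, 0, 0], [0, 0.0072, -0.0121, 0, 0, 0, 0], [0, 0.0086, -0.0111, 0, 0, 0, 0], [0, 0.0098, -0.01, 0, 0, 0, 0], [0, 0.0109, -0.0088, 0, 0, 0, 0]],
])

```text
time: 16.85
ee_pos: [0.541, -0.118, 0.1284]
tcp_rot: [0.873, 0.487, -0.002, -0.0]
ft_force: [-3.8, -1.7, -10.1]
opening: 0.0172
finger_force: 21.2
```

play_rows([
  [[0, 0.0119, -0.0074, 0, 0, 0, 0], [0, 0.0127, -0.0059, 0, 0, 0, 0], [0, 0.0133, -0.0043, 0, 0, 0, 0], [0, 0.0138, -0.0027, 0, 0, 0, 0], [0, 0.008, -0.001, 0, 0, 0, 0]],
])

```text
time: 17.35
ee_pos: [0.6046, -0.1374, 0.1297]
tcp_rot: [0.873, 0.487, 0.001, 0.0]
ft_force: [-2.6, 1.5, -8.0]
opening: 0.0172
finger_force: 20.5
```

play_rows([
  [[0, 0.004, 0, 0, 0, 0, 0], [0, 0.002, 0, 0, 0, 0, 0], [0, 0.002, 0, 0, 0, 0, 0], [0, 0, 0, 0, 0, 0, 0], [0, 0, 0, 0, 0, 0, 0]],
])

```text
time: 17.85
ee_pos: [0.6095, -0.1374, 0.1297]
tcp_rot: [0.873, 0.487, -0.001, -0.0]
ft_force: [-5.2, -0.2, -4.6]
opening: 0.0172
finger_force: 20.7
```

play_rows([
  [[0, 0.001, 0, 0, 0, 0, 0], [0, 0.001, 0, 0, 0, 0, 0], [0, 0.001, 0, 0, 0, 0, 0], [0, 0, 0, 0, 0, 0, 0], [0, 0, 0, 0, 0, 0, 0]],
])

```text
time: 18.35
ee_pos: [0.6096, -0.1374, 0.1296]
tcp_rot: [0.873, 0.487, -0.003, -0.002]
ft_force: [-12.9, -0.9, 1.3]
opening: 0.0166
finger_force: 21.4
```

At the stop (force rises, no motion). Release and lift.

play_rows([
  [[0.5, 0, 0, 0, 0, 0, 0], [0.5, 0, 0, 0, 0, 0, 0], [0.5, 0, 0, 0, 0, 0, 0], [0.5, 0, 0, 0.02, 0, 0, 0], [0.5, 0, 0, 0.04, 0, 0, 0]],
])

```text
time: 18.85
ee_pos: [0.6116, -0.1367, 0.1867]
tcp_rot: [0.874, 0.487, -0.002, -0.002]
ft_force: [0.1, 0.4, -0.2]
opening: 0.0426
finger_force: 0.0
```

play_rows([
  [[0.5, 0, 0, 0.04, 0, 0, 0], [0.5, -0.03, -0.04, 0, 0, 0, 0], [0.5, -0.03, -0.04, 0, 0, 0, 0], [0.5, -0.03, -0.04, 0, 0, 0, 0], [0.5, -0.03, -0.04, 0, 0, 0, 0]],
])

```text
time: 19.35
ee_pos: [0.4935, -0.2991, 0.2309]
tcp_rot: [0.873, 0.487, 0.001, 0.002]
ft_force: [1.0, -1.1, 0.2]
opening: 0.0426
finger_force: 0.0
```

play_rows([
  [[0.5, -0.03, -0.04, 0, 0, 0, 0], [0.5, -0.03, -0.04, 0, 0, 0, 0], [0.5, 0, 0, 0, 0, 0, 0], [0.5, 0, 0, 0, 0, 0, 0], [0.5, 0, 0, 0, 0, 0, 0]],
])

```text
time: 19.85
ee_pos: [0.4344, -0.3771, 0.2299]
tcp_rot: [0.873, 0.487, 0.001, 0.001]
ft_force: [1.0, 0.3, -0.5]
opening: 0.0427
finger_force: 0.0
```

```bash
python3 - <<'E'
from h import *
d=cam('top'); e=cam('side'); s=bot.get_state(); print(s['ee_pos'])
o=np.zeros((400,800,3),np.uint8)
o[:,:400]=cv2.resize(d['frame'][140:220,270:350],(400,400),interpolation=cv2.INTER_CUBIC)
o[:,400:]=cv2.resize(e['frame'][150:250,280:380],(400,400),interpolation=cv2.INTER_CUBIC); cv2.imwrite('pics/z4.png',o)
W=cloud(d).reshape(-1,3); K=W[(np.linalg.norm(W[:,:2]-[.608,-.137],axis=1)<.03)&(W[:,2]>.14)]; print(K.mean(0))
H=W[(np.linalg.norm(W[:,:2]-[.61,-.113],axis=1)<.08)&(W[:,2]>.09)&(W[:,2]<.102)&(abs(W[:,0]-.61)>.014)]
vx,vy,*_=cv2.fitLine(H[:,:2].astype(np.float32),cv2.DIST_HUBER,0,.01,.01).ravel(); print(np.degrees(np.arctan2(vy,vx)))
E
```

```text
[ 0.43459805 -0.37642449  0.22955274]
[ 0.6099342  -0.13799446  0.15045086]
59.578186
```

View pics/z4.png

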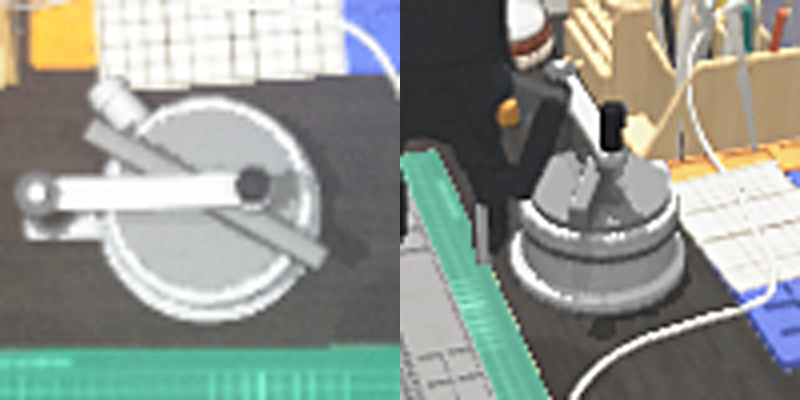

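The picture shows the cap down with its handle at 60°. The hold-down arm is closed over it, with the knob at about pixel (253,185) in the left view.

```bash
python3 -c "
from workcell import workorder
print(workorder.job_done())"
```

```text
the job is handed in; nothing more can be done
None
```

The cap is pressed fully home and turned the full 60° clockwise to its stop, the hold-down arm is back at its stop over it, and the job was handed in at about 20 s.

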